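# Press a tile-faced trivet in a hand-pumped ratchet press

### The job

Lay the blue-tiled trivet board, tile side up, along the bed of the blue press so that it lies squarely within the bed's width with its far end touching the yellow end stop, and let go of it. Then pump the red side lever four full strokes, each right down and all the way back up, so that the press foot is clamped on the board with its spring squeezed, and leave the lever up. Leave the plain board, mugs, glue, jar and brush where they stand.

Things in the scene. Friction and masses are not known exactly. Their poses are not given: they have to be found in the camera images.
- tile_board: the trivet board to press: dark wood bar 180 x 50 x 24 mm (x, y, z) with a blue tiled upper face, 0.1 to 0.2 kg. Origin: centre of its underside; x along its length, z up out of the tile side. Its two ends are alike
- plain_board: a bystander board of the same 180 x 50 x 24 mm size with a pale bare wood upper face; leave it. Origin: centre of its underside, x along its length
- press: blue hand press, fixed on the table, open front (-x) towards the robot within 0.3 rad; y to its left, z up. Origin: centre of its 160 x 210 x 12 mm base plate, at table height. Aluminium bed 70 mm wide (y), x = -130 to +70 mm, top at z = 20 mm. Two columns, radius 13 mm, at x = 0, y = +-75 mm. The lever sticks out on the -y side
- head_top (a point): centre of the top of the press's blue head, z = 205 mm in the press frame; the head spans x = +-30, y = +-95, z = 125 to 205 mm; the ram's end shows above it up to z = 250 mm
- end_stop (a point): middle of the lower edge of the yellow end stop's front face, on the bed's top at x = +55, y = 0, z = 20 mm in the press frame; the stop is 60 mm wide and 18 mm high
- foot_under (a point): centre of the underside of the spring-loaded steel foot, 50 mm (x) by 55 mm (y), under the head on the axis x = y = 0 of the press; at z = 58 mm when raised, so 14 mm above a 24 mm board on the bed
- bed_spot (a point): where the centre of the board's underside belongs: a point on the bed's top, at x = -35, y = 0, z = 20 mm in the press frame, with the press's axes. 55 mm of the board then lie beyond the press axis and 125 mm in front of it
- lever_grip (a point): the middle of the upper face of the lever's red grip, which is 30 mm wide, 95 mm long and 18 mm thick; it moves with the lever. At rest it is about 226 mm to the press's -y side (y = -226 mm), 246 mm above the table; fully down about 244 mm to the side, 136 mm above the table
- press_lever (a joint): pump lever angle: 0 = up at rest (0.5 rad above level), 0.8 rad = fully down on its limit. Pivot along the press's x, at x = 0, y = -105, z = 170 mm in its frame; red grip's centre 142 mm from it. A spring lifts it; 5 to 10 N on the grip pushes it down. A full stroke moves the ram 6 mm; the ratchet takes its next tooth only if the lever passes 0.72 rad and then returns below 0.1 rad
- press_ram (a joint): how far the ram has been pumped down: 0 at the start, 0.006 m more for each full stroke, 0.024 m after four, 0.026 m at its limit; it stays where it is left and cannot be raised again
- press_foot (a joint): how far the foot's spring is squeezed: 0 = hanging free, about 0.010 m after four strokes on a board of 24 mm
- mug1: white mug, 84 mm across its rim, 95 mm high, with a handle 35 mm out on its +y side; bystander. Origin: centre of its underside, z up
- mug2: white mug, 84 mm across its rim, 95 mm high, with a handle 35 mm out on its +y side; bystander. Origin: centre of its underside, z up
- mug3: white mug, 84 mm across its rim, 95 mm high, with a handle 35 mm out on its +y side; bystander. Origin: centre of its underside, z up
- glue: white glue bottle, 56 mm across, 160 mm high; bystander. Origin: centre of its underside
- jar: amber glass jar, 76 mm across, 100 mm high; bystander. Origin: centre of its underside
- brush: brush about 190 mm long, lying along its x; bystander. Origin at its middle underneath
Things that resemble listed ones, but are neither listed nor needed, are in the scene too. Leave any purple look-alike of the tile_board alone.

How it is judged:
By the outcome, as a careful person would: the job done as asked, in the order asked, and still so for the second after the job is handed in, with the robot touching nothing.
It also fails if it takes over 72 s, if anything falls off the work surface, if the arm or the gripper's body presses on something with over 40 N, if the wrist force passes 120 N, or if a joint passes its speed limit or range.

### The arm

A 6-joint arm with a two-finger parallel gripper is mounted at the origin on the work surface. World frame = base frame: x ahead of the robot, y to its left, z up, the work surface at z = 0. Lengths are in m, angles in rad, forces in N, time in s.
With the tool pointing down it reaches from about 0.3 to 0.775 m from the base axis. Payload 14.6 kg.
Tool frame: the origin (TCP) lies on the mounting face of the last link; the fingertips stand 199 mm ahead of it and the grasp point (between the pads) lies 180 mm ahead of it; z points along the fingers, y is the direction in which the jaws open and shut (so a half turn about z gives the same grasp; the last joint's range is limited). The gripper opens to 94 mm and grips with 3 to 60 N. Pads are 16 mm wide; open, the fingers measure 119 mm over their backs; the gripper's body (75 mm by 177 mm) begins 78 mm behind the grasp point.
Start: joints at [1.277, 0.3, 1.521, -0, 1.321, -0.067], TCP at [0.124, 0.536, 0.405] pointing down, gripper open.
Joint ranges: [-3.03, 3.03], [-0.79, 2.21], [0.23, 2.52], [-1.04, 4.18], [0, 3.07], [-2.55, 2.55]. Speed limits (rad/s): [2.22, 2.22, 2.57, 3.14, 3.14, 3.14].

### API

Orientations are given as [roll, pitch, yaw] about the fixed x, y, z axes, in that order (R = Rz(yaw) Ry(pitch) Rx(roll)).
In Python, from station import sensors, vision, job gives the robot as it stands. The module is installed in compiled form; this text tells all that it offers.
- The arm moves only by the tool arm_command, never from a script. Its argument "plan" is one flat list of numbers, 5 for each row, row after row: the closure, from -1 (fully open) to 1 (shut), so that 0 is half open, then the shift along the world's x, y, z scaled (see below), then the turn about the world's z scaled (see below). A call has 1 to 20 rows; each row is the pose to reach, as a shift and turn from the pose commanded when the call began; what a row does not reach only later rows make up. The controller multiplies each number of a shift by 400 mm and each number of a turn by 120 degrees. A row lasts 1/10 s, in which the tool goes at most 50 mm and 8.59 degrees, less where a joint would pass 70% of its speed; a pose out of reach is approached as far as the arm can. A call with a number of a shift or a turn outside -1 to 1 is refused whole. A call with a gripper value outside its range is refused whole. The fingers move at their own pace and stop on an object; "newtons" is the grip in N (left out, the last holds). Time passes only in rows, so rows that repeat a pose let the fingers close. It gives the time, the measured TCP pose, the force and the opening at its end, in the units of the state.
- sensors.get_obs(): the state, without advancing time (a new reading comes with each control period).
- vision.camera(name): name is "scene" or "top" or "wrist"; returns the picture (400x640x3 uint8, blue, green, red); there is no depth.
- vision.camera_params(name): a dict with "intrinsics" (3x3 intrinsics, pixels), "rvec" (rotation vector, rad) and "tvec" (3), from world to camera coordinates, as OpenCV has them. Camera axes: x right, y down, z forward; pixel columns grow to the right and rows downward; lengths in m; the calibration is good to about 2 mm. A picture is of the moment at which its call begins: read the wrist's pose just before it. camera_params takes no time and is no camera call; for the wrist camera it gives the pose at the moment of the call.
- job.hand_in(): hands the job in, once; it reports no verdict.
Trained networks look in the newest picture that a camera, given by its name, has taken for a name from the list of things; names that differ only in an ending like _2 or _b are one class to them, and where a whole thing is asked for, a point or a joint stands for the part that bears it (a point fixed in the world has none). Each returns a list of dicts, best first, with "confidence" (0 to 1); they miss things now and then, are a little off and sometimes report something else, mostly with a low value. They report only what shows in the picture. A call takes as long as a camera call. They do not tell look-alikes from the thing itself.
- vision.search_frame(name, camera): "at" ([row, column] in pixels, amid what is visible of it).
- vision.silhouettes(name, camera): "mask" (400x640 bool, what is visible of it) and "at" ([row, column] in pixels, amid what is visible of it).
- vision.pinpoint(name, camera): "at" ([row, column] in pixels: a listed point, or the origin of a listed thing).
The state is a dict: "time_s": time; "qpos": joint angles; "joint_vel": joint speeds; "tau": joint torques, N m; "ee_pos": TCP position; "eef_rot": TCP orientation; "force": force on the tool from outside, world axes, zero at the start; "moment": the same for the moment, N m; "grip_width": finger opening in m.
Only numpy, scipy, OpenCV 4.12 (cv2) and the standard library are available. Lean on these libraries where they do the work, as an engineer would, in place of code of your own. Each camera call takes 0.05 s, during which the arm holds its last target.

## Working session

There is one attempt and no reset: what is moved stays moved. The work goes in short steps, Python scripts to look and compute and a tool call to move; the robot and the scene stay as the last step left them, time stands still between calls to the robot, and variables do not carry over. Pictures are saved under pics/ and viewed, and the job is handed in when it is done.

Besides the shell and the picture viewer there is one more tool, called after "Request:" by a JSON object that holds its "api" and its "payload", one argument or row to a line. arm_command: Moves the arm, as the interface text tells. Its arguments: {"type":"object","properties":{"plan":{"type":"array"},"newtons":{"type":"number"}},"required":["plan"]}

```bash
mkdir -p pics; cat > h.py <<'E'
import numpy as np, cv2
from station import sensors, vision, job
def ray(cam,rc,P=None):
    P=P or vision.camera_params(cam)
    K=np.array(P["intrinsics"]);R=cv2.Rodrigues(np.array(P["rvec"],float))[0];t=np.array(P["tvec"],float).ravel()
    d=np.linalg.inv(K)@np.array([rc[1],rc[0],1.]); return -R.T@t, R.T@d
def atz(cam,rc,z):
    o,d=ray(cam,rc); return o+d*(z-o[2])/d[2]
def tri(obs):
    A=np.zeros((3,3));b=np.zeros(3)
    for o,d in obs:
        d=d/np.linalg.norm(d);M=np.eye(3)-np.outer(d,d);A+=M;b+=M@o
    x=np.linalg.solve(A,b); return x,[np.linalg.norm((np.eye(3)-np.outer(d,d)/(d@d))@(x-o)) for o,d in obs]
def proj(cam,p):
    P=vision.camera_params(cam)
    r=cv2.projectPoints(np.array(p,float).reshape(-1,3),np.array(P["rvec"],float),np.array(P["tvec"],float),np.array(P["intrinsics"]),None)[0].reshape(-1,2)
    return r[:,::-1]
E
python3 - <<'E'
from h import *
np.set_printoptions(precision=4,suppress=True)
print(sensors.get_obs())
for c in ["scene","top","wrist"]:
    im=vision.camera(c); cv2.imwrite(f"pics/{c}0.png",im)
    o,d=ray(c,(200,320)); print(c,o,d)
    if c!="wrist":
        for n in ["tile_board","plain_board","head_top","end_stop","foot_under","bed_spot","lever_grip","press"]:
            print(c,n,[(np.round(r["at"],1).tolist(),round(r["confidence"],2)) for r in vision.pinpoint(n,c)[:3]])
E
```

```text
{'time_s': 0.0, 'qpos': array([ 1.2774,  0.3005,  1.5216, -0.    ,  1.3207, -0.0667]), 'joint_vel': array([-0.0003,  0.0001, -0.0019, -0.0019, -0.0004, -0.0002]), 'tau': array([ -0.002 , -53.1796, -35.2743,   0.0707,   0.0241,  -0.    ]), 'ee_pos': array([0.1237, 0.5359, 0.4041]), 'eef_rot': array([-3.1405, -0.0001,  2.9148]), 'force': array([ 0.3696,  0.0805, -0.7569]), 'moment': array([0.035 , 0.0172, 0.0234]), 'grip_width': 0.09371593548771516}
scene [ 0.9045 -0.5416  1.2315] [-0.2834  0.4458 -0.8491]
scene tile_board [([140.7, 365.1], 0.97), ([109.9, 316.5], 0.81), ([247.0, 268.1], 0.24)]
scene plain_board [([331.9, 224.7], 0.71), ([368.2, 250.5], 0.64), ([244.5, 270.3], 0.42)]
scene head_top [([169.7, 361.6], 0.97), ([138.8, 367.7], 0.43)]
scene end_stop [([209.9, 366.5], 0.61)]
scene foot_under [([195.2, 360.5], 0.56)]
scene bed_spot [([191.0, 350.3], 0.93)]
scene lever_grip [([200.8, 306.3], 0.91)]
scene press [([202.8, 357.4], 0.67)]
top [0.4191 0.012  1.4335] [ 0.0731 -0.025  -0.9971]
top tile_board [([277.9, 175.5], 0.91), ([209.1, 187.8], 0.71)]
top plain_board [([157.4, 197.2], 0.54)]
top head_top [([169.3, 255.2], 0.82), ([126.6, 264.5], 0.72)]
top end_stop [([159.9, 265.7], 0.98)]
top foot_under []
top bed_spot [([185.4, 260.7], 0.9)]
top lever_grip [([184.4, 329.9], 0.78)]
top press [([176.2, 265.4], 0.96)]
wrist [0.0542 0.5531 0.3849] [ 0.2308 -0.0389 -0.9725]
```

View pics/scene0.png

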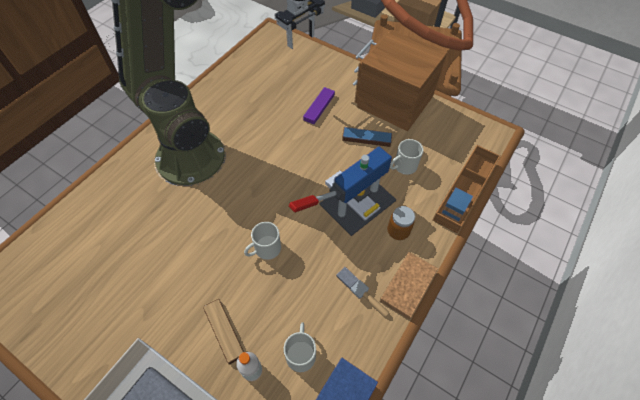

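View pics/top0.png

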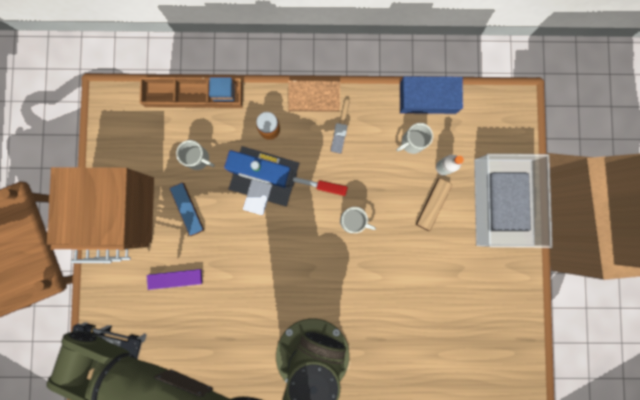

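View pics/wrist0.png

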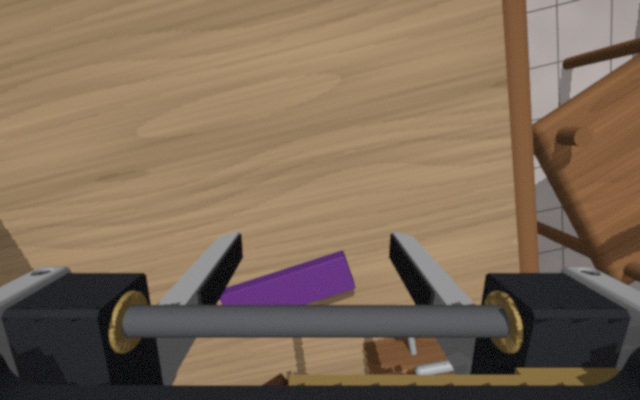

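The tile board shows at top (209,187) and scene (136,367). The purple look-alike is at top (279,175), and the press is at top (176,262) with its lever grip at (187,331). Next I'll measure the board and press poses.

```bash
python3 - <<'E'
from h import *
np.set_printoptions(precision=4,suppress=True)
for c in ["scene","top"]:
    im=vision.camera(c)
    for r in vision.silhouettes("tile_board",c)[:3]:
        m=r["mask"].astype(np.uint8); rc=cv2.minAreaRect(np.argwhere(m)[:,::-1].astype(np.float32))
        print(c,r["confidence"],r["at"],m.sum(),rc)
        cs=max(cv2.findContours(m,0,2)[0],key=cv2.contourArea).reshape(-1,2)
        w=np.array([atz(c,(p[1],p[0]),0.024)[:2] for p in cs],np.float32)
        print("  world rect z=.024",cv2.minAreaRect(w))
    # blue color mask near board
    hsv=cv2.cvtColor(im,cv2.COLOR_BGR2HSV)
    cv2.imwrite(f"pics/{c}_crop.png",cv2.resize(im[100:240,120:400] if c=="top" else im[90:250,270:470],None,fx=2.8,fy=2.8,interpolation=cv2.INTER_CUBIC))
# press points
def P(n,c,i=0):
    r=vision.pinpoint(n,c); return r[i]["at"] if r else None
for n in ["head_top","end_stop","bed_spot","lever_grip","press"]:
    a,b=P(n,"scene"),P(n,"top")
    if a is not None and b is not None:
        x,e=tri([ray("scene",a),ray("top",b)]); print(n,x,e)
for n in ["mug1","jar","glue","brush","plain_board"]:
    for c in ["scene","top"]:
        print(n,c,[(atz(c,r["at"],0)[:2],round(r["confidence"],2)) for r in vision.pinpoint(n,c)[:4]])
E
```

```text
scene 0.72 [136.8, 365.6] 639 ((366.63079833984375, 136.45387268066406), (47.75337219238281, 14.139959335327148), 7.125016689300537)
  world rect z=.024 ((0.49123314023017883, 0.41818907856941223), (0.17486624419689178, 0.0679563581943512), 24.713926315307617)
scene 0.63 [108.7, 316.8] 536 ((318.37005615234375, 104.9100112915039), (14.040511131286621, 41.172847747802734), 34.69515609741211)
  world rect z=.024 ((0.25564172863960266, 0.4538814425468445), (0.05964633449912071, 0.19463562965393066), 6.347390651702881)
top 0.95 [207.7, 185.4] 842 ((186.22119140625, 208.77528381347656), (52.82426071166992, 16.395408630371094), 67.16634368896484)
  world rect z=.024 ((0.4902142286300659, 0.429043710231781), (0.18006610870361328, 0.05492999777197838), 24.1658992767334)
top 0.67 [279.7, 175.5] 860 ((173.90823364257812, 278.87811279296875), (15.964428901672363, 55.744651794433594), 83.9909896850586)
  world rect z=.024 ((0.25520992279052734, 0.463693767786026), (0.0529286228120327, 0.18510225415229797), 6.20941686630249)
top 0.21 [181.5, 259.5] 3713 ((281.7264404296875, 188.70755004882812), (
[... 710 characters left out ...]
1 scene [(array([ 0.7283, -0.3458]), 0.88), (array([0.675 , 0.3887]), 0.78), (array([0.5492, 0.3052]), 0.75), (array([ 0.4444, -0.1342]), 0.56)]
mug1 top [(array([ 0.4523, -0.128 ]), 0.72), (array([0.6634, 0.3972]), 0.61), (array([ 0.7324, -0.3347]), 0.58)]
jar scene [(array([0.7801, 0.1443]), 0.55)]
jar top [(array([0.7752, 0.1603]), 0.93), (array([0.4869, 0.4308]), 0.23)]
glue scene [(array([ 0.6288, -0.4586]), 0.6), (array([0.7763, 0.1514]), 0.23)]
glue top [(array([ 0.6465, -0.4544]), 0.69)]
brush scene [(array([ 0.7863, -0.0924]), 0.65)]
brush top [(array([ 0.7948, -0.1012]), 0.77)]
plain_board scene [(array([ 0.5196, -0.4178]), 0.84)]
plain_board top [(array([ 0.5169, -0.406 ]), 0.55)]
```

View pics/top_crop.png

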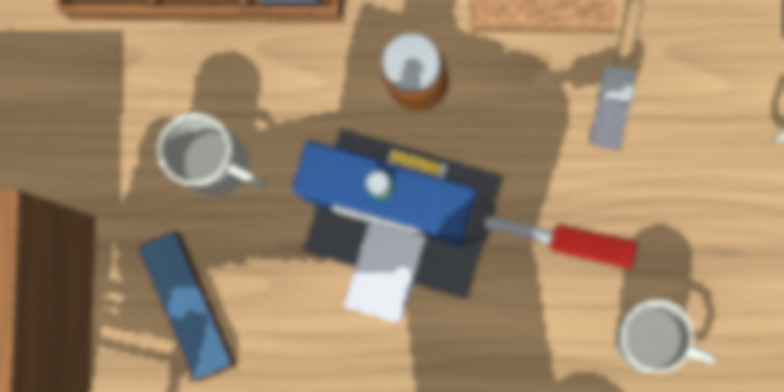

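View pics/scene_crop.png

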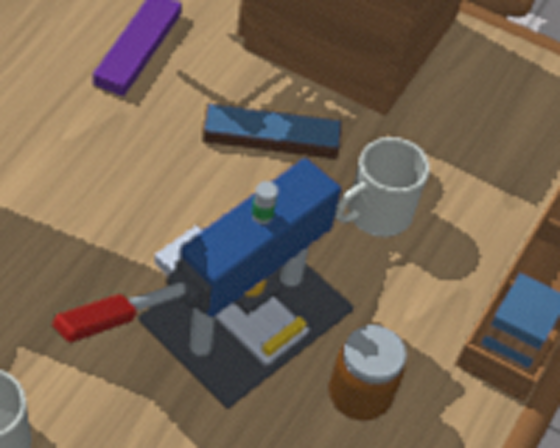

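Request:
{"api": "arm_command", "payload": {
  "plan": [-1, 0.79, -0.33, 0, 0.31, -1, 0.79, -0.33, 0, 0.31, -1, 0.79, -0.33, 0, 0.31, -1, 0.79, -0.33, 0, 0.31, -1, 0.79, -0.33, 0, 0.31, -1, 0.79, -0.33, 0, 0.31, -1, 0.79, -0.33, 0, 0.31, -1, 0.79, -0.33, 0, 0.31, -1, 0.79, -0.33, 0, 0.31, -1, 0.79, -0.33, 0, 0.31, -1, 0.79, -0.33, 0, 0.31, -1, 0.79, -0.33, 0, 0.31]
}}

```text
time_s: 3.35
ee_pos: [0.4385, 0.4047, 0.4049]
eef_rot: [3.141, 0.0, -2.717]
force: [-0.7, -0.0, 0.1]
grip_width: 0.0941
```

```bash
python3 - <<'E'
from h import *
np.set_printoptions(precision=4,suppress=True)
o=sensors.get_obs(); print(o["time_s"],o["ee_pos"],o["eef_rot"])
c="wrist"; im=vision.camera(c); cv2.imwrite("pics/wrist1.png",im)
for r in vision.silhouettes("tile_board",c)[:2]:
    m=r["mask"].astype(np.uint8)
    cs=max(cv2.findContours(m,0,2)[0],key=cv2.contourArea).reshape(-1,2)
    w=np.array([atz(c,(p[1],p[0]),0.024)[:2] for p in cs],np.float32)
    print(r["confidence"],r["at"],m.sum(),cv2.minAreaRect(w))
print(vision.pinpoint("tile_board",c))
E
```

```text
3.35 [0.4385 0.4047 0.4049] [ 3.1414  0.0003 -2.7174]
0.63 [226.9, 316.3] 5379 ((0.49061357975006104, 0.4311984181404114), (0.18143883347511292, 0.05189858376979828), 24.361013412475586)
[{'at': [63.5, 428.4], 'confidence': 0.74}, {'at': [227.1, 317.1], 'confidence': 0.72}]
```

View pics/wrist1.png

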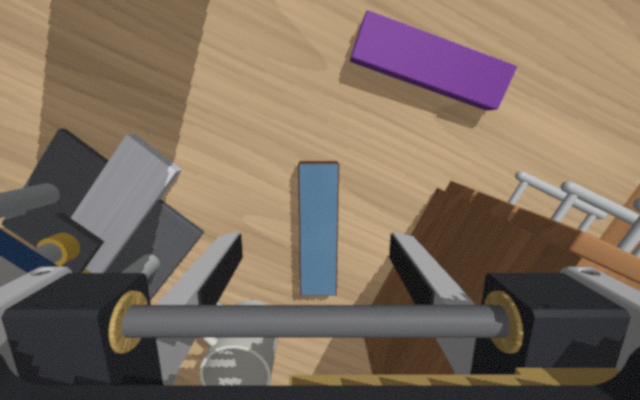

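```bash
python3 - <<'E'
from h import *
np.set_printoptions(precision=4,suppress=True)
for r in [(170,154),(200,154),(240,154),(247,154)]: print(atz("top",r,0))
for r in [(188,448),(355,370),(190,440),(235,415)]: print("w",atz("wrist",r,0),atz("wrist",r,0.2))
# press in wrist
for n in ["bed_spot","press","end_stop","foot_under"]:
    for r in vision.pinpoint(n,"wrist")[:2]: print(n,r, atz("wrist",r["at"],0.02))
E
```

```text
[0.6246 0.5507 0.    ]
[0.5206 0.5473 0.    ]
[0.3836 0.5429 0.    ]
[0.3598 0.5422 0.    ]
w [0.3729 0.5642 0.    ] [0.3736 0.466  0.2   ]
w [0.6462 0.5881 0.    ] [0.505  0.4775 0.2   ]
w [0.3795 0.556  0.    ] [0.3768 0.4621 0.2   ]
w [0.4478 0.5565 0.    ] [0.4096 0.4623 0.2   ]
bed_spot {'at': [212.6, 111.2], 'confidence': 0.64} [0.5753 0.1813 0.02  ]
press {'at': [225.9, 106.0], 'confidence': 0.8} [0.5955 0.1796 0.02  ]
end_stop {'at': [258.4, 76.7], 'confidence': 0.91} [0.6558 0.1554 0.02  ]
foot_under {'at': [243.0, 68.9], 'confidence': 0.73} [0.6384 0.1412 0.02  ]
```

Request:
{"api": "arm_command", "payload": {
  "plan": [-1, 0.005, 0.006, -0.15, 0, -1, 0.005, 0.006, -0.3, 0, -1, 0.005, 0.006, -0.4, 0, -1, 0.005, 0.006, -0.45, 0, -1, 0.005, 0.006, -0.5, 0, -1, 0.005, 0.006, -0.5, 0, -1, 0.005, 0.006, -0.5, 0, -1, 0.005, 0.006, -0.5, 0, 1, 0.005, 0.006, -0.5, 0, 1, 0.005, 0.006, -0.5, 0, 1, 0.005, 0.006, -0.5, 0, 1, 0.005, 0.006, -0.5, 0, 1, 0.005, 0.006, -0.5, 0, 1, 0.005, 0.006, -0.5, 0, 1, 0.005, 0.006, -0.5, 0, 1, 0.005, 0.006, -0.5, 0],
  "newtons": 55
}}

```text
time_s: 5.3
ee_pos: [0.4417, 0.4064, 0.2047]
eef_rot: [3.141, 0.0, -2.719]
force: [-1.0, 0.0, 0.4]
grip_width: 0.0497
```

Request:
{"api": "arm_command", "payload": {
  "plan": [1, 0, 0, 0.02, 0, 1, 0, 0, 0.06, 0, 1, 0, 0, 0.16, 0, 1, 0, 0, 0.28, 0, 1, 0.1, -0.05, 0.4, 0, 1, 0.2, -0.1, 0.5, 0, 1, 0.25, -0.12, 0.5, 0, 1, 0.25, -0.12, 0.5, 0, 1, 0.25, -0.12, 0.5, 0, 1, 0.25, -0.12, 0.5, 0, 1, 0.25, -0.12, 0.5, 0]
}}

```text
time_s: 6.4
ee_pos: [0.5408, 0.3589, 0.4044]
eef_rot: [-3.142, -0.001, -2.718]
force: [0.5, -0.5, -1.6]
grip_width: 0.0494
```

```bash
python3 - <<'E'
from h import *
np.set_printoptions(precision=4,suppress=True)
o=sensors.get_obs(); print(o["time_s"],o["ee_pos"],o["eef_rot"],o["grip_width"])
c="wrist"; im=vision.camera(c); cv2.imwrite("pics/wrist2.png",im)
np.savez("w2.npz",im=im,**{k:np.array(v) for k,v in vision.camera_params(c).items()})
for n in ["bed_spot","press","end_stop","foot_under","head_top"]:
    for r in vision.pinpoint(n,"wrist")[:2]: print(n,r, atz("wrist",r["at"],0.02))
E
```

```text
6.4 [0.5408 0.3589 0.4044] [-3.1415 -0.001  -2.718 ] 0.04940745167994023
bed_spot {'at': [152.3, 166.9], 'confidence': 0.78} [0.5753 0.178  0.02  ]
press {'at': [171.9, 161.4], 'confidence': 0.8} [0.601  0.1788 0.02  ]
foot_under {'at': [177.2, 129.9], 'confidence': 0.59} [0.6234 0.1452 0.02  ]
```

View pics/wrist2.png

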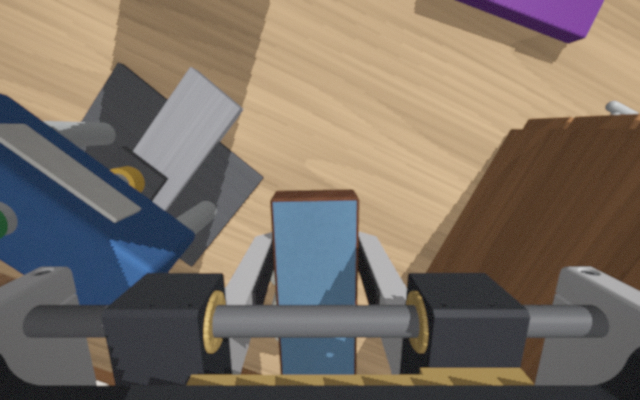

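```bash
cat > fit.py <<'E'
from h import *
from scipy.optimize import least_squares
np.set_printoptions(precision=4,suppress=True)
D=np.load("w2.npz"); im=D["im"]
cv2.imwrite("pics/w2crop.png",cv2.resize(im[40:240,60:290],None,fx=3.3,fy=2.9*3.3/2.9,interpolation=cv2.INTER_CUBIC)[:600])
uv=np.array([[193,68],[241,108],[122,64],[262,178]],float)
pp=np.array([[-.13,-.035,.02],[-.13,.035,.02],[-.08,-.105,.012],[-.08,.105,.012]])
g=cv2.cvtColor(im,cv2.COLOR_BGR2GRAY)
uv2=cv2.cornerSubPix(g,uv.astype(np.float32).reshape(-1,1,2),(4,4),(-1,-1),(3,50,.01)).reshape(-1,2); print(uv2)
def pr(q,p):
    c,s=np.cos(q[2]),np.sin(q[2]); w=p@np.array([[c,s,0],[-s,c,0],[0,0,1]])+[q[0],q[1],0]
    return cv2.projectPoints(w,D["rvec"].astype(float),D["tvec"].astype(float),D["intrinsics"],None)[0].reshape(-1,2)
for U in (uv,uv2):
    r=least_squares(lambda q:(pr(q,pp)-U).ravel(),[.608,.172,-.26],loss="soft_l1"); print(r.x,(pr(r.x,pp)-U))
np.save("press.npy",r.x)
# overlay
v=im.copy();q=r.x
for pts,col in [([[-.13,-.035,.02],[-.13,.035,.02],[.07,.035,.02],[.07,-.035,.02]],(0,0,255)),([[-.08,-.105,.012],[-.08,.105,.012],[.08,.105,.012],[.08,-.105,.012]],(0,255,0)),([[-.03,-.095,.205],[-.03,.095,.205],[.03,.095,.205],[.03,-.095,.205]],(255,0,255)),([[-.03,-.095,.125],[-.03,.095,.125]],(255,255,0))]:
    cv2.polylines(v,[np.round(pr(q,np.array(pts))).astype(int)],True,col,1)
cv2.imwrite("pics/w2ov.png",cv2.resize(v[20:300,0:360],None,fx=2.1,fy=2.1))
E
python3 fit.py
```

```text
[[190.4303  66.4703]
 [241.9923 109.2575]
 [123.3332  63.5056]
 [263.7741 177.0278]]
[ 0.6075  0.1753 -0.2664] [[-1.0791 -0.5212]
 [ 1.4166  0.991 ]
 [-2.7376 -0.7009]
 [ 3.6896  0.7703]]
[ 0.6075  0.1745 -0.2656] [[ 0.6659  0.5524]
 [-0.3258 -0.7372]
 [-4.8988 -0.5837]
 [ 1.288   1.316 ]]
```

View pics/w2ov.png

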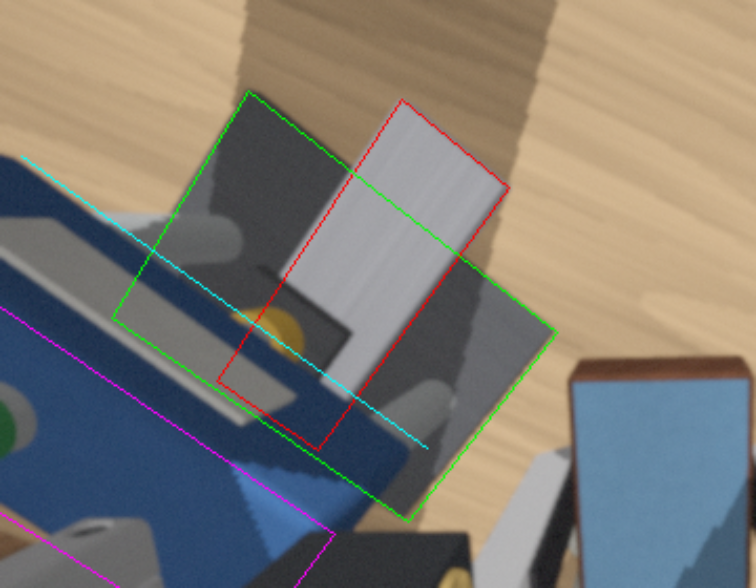

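The fitted press outline sits on the bed's front corners, original pixels (191,67) and (242,109), to about 1 px. That gives a press pose of (0.6075, 0.1748) with yaw -0.266. I'll move to a staging point in front of the bed.

Request:
{"api": "arm_command", "payload": {
  "plan": [1, -0.12, 0, 0, 0, 1, -0.25, 0, 0, 0, 1, -0.37, 0, 0, -0.04, 1, -0.48, -0.05, 0, -0.1, 1, -0.54, -0.15, 0, -0.17, 1, -0.557, -0.25, 0, -0.24, 1, -0.557, -0.263, 0, -0.3, 1, -0.557, -0.263, 0, -0.329, 1, -0.557, -0.263, -0.1, -0.329, 1, -0.557, -0.263, -0.2, -0.329, 1, -0.557, -0.263, -0.3, -0.329, 1, -0.557, -0.263, -0.4, -0.329, 1, -0.557, -0.263, -0.43, -0.329, 1, -0.557, -0.263, -0.43, -0.329, 1, -0.557, -0.263, -0.43, -0.329, 1, -0.557, -0.263, -0.43, -0.329]
}}

```text
time_s: 8.3
ee_pos: [0.3191, 0.2533, 0.2338]
eef_rot: [3.14, 0.001, 2.875]
force: [0.2, 1.2, -1.4]
grip_width: 0.0495
```

```bash
python3 - <<'E'
from h import *
np.set_printoptions(precision=4,suppress=True)
o=sensors.get_obs(); print(o["time_s"],o["ee_pos"],o["eef_rot"],o["grip_width"],o["force"])
q=np.load("press.npy");c,s=np.cos(q[2]),np.sin(q[2])
d=o["ee_pos"][:2]-[.6075,.1748]; print("press frame",c*d[0]+s*d[1],-s*d[0]+c*d[1])
im=vision.camera("wrist"); cv2.imwrite("pics/wrist3.png",im)
im=vision.camera("top"); cv2.imwrite("pics/top3.png",cv2.resize(im[120:300,180:400],None,fx=3,fy=3,interpolation=cv2.INTER_CUBIC))
E
```

```text
8.3 [0.3191 0.2533 0.2338] [3.14   0.0015 2.875 ] 0.04954996905126014 [ 0.2449  1.2251 -1.4315]
press frame -0.29885396423888216 8.231976738369562e-05
```

View pics/wrist3.png

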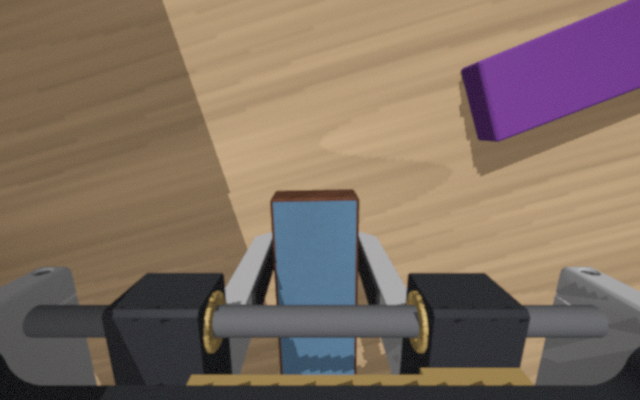

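View pics/top3.png

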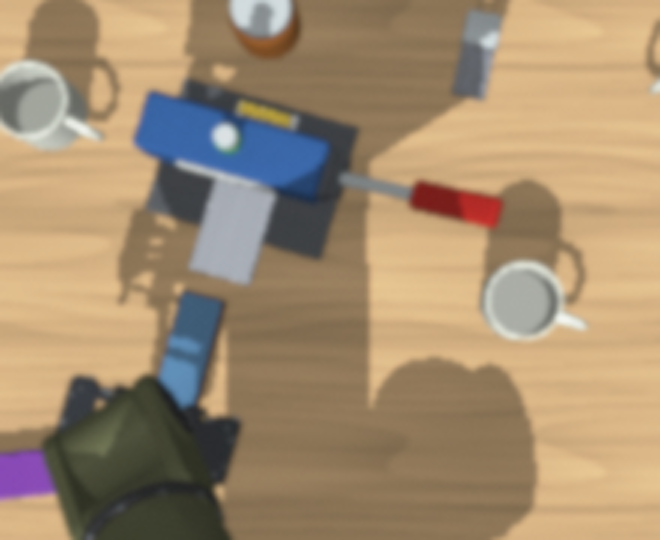

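```bash
cat > ov.py <<'E'
from h import *
import sys
q=[.6075,.1748,-.266]
def W(p,q=q):
    c,s=np.cos(q[2]),np.sin(q[2]); return np.array(p,float)@np.array([[c,s,0],[-s,c,0],[0,0,1]])+[q[0],q[1],0]
def box(x0,x1,y0,y1,z): return [[x0,y0,z],[x1,y0,z],[x1,y1,z],[x0,y1,z]]
def overlay(cam,im,bc,zb,f=5):
    v=cv2.resize(im,None,fx=f,fy=f,interpolation=cv2.INTER_CUBIC)
    for b,col in [(box(-.13,.07,-.035,.035,.02),(0,0,255)),(box(-.08,.08,-.105,.105,.012),(0,255,0)),(box(-.03,.03,-.095,.095,.205),(255,0,255)),(box(bc-.09,bc+.09,-.025,.025,zb+.024),(0,255,255))]:
        r=proj(cam,W(b))[:,::-1]; cv2.polylines(v,[np.round((r+.5)*f).astype(int)],True,col,1)
    return v
E
python3 - <<'E'
from ov import *
im=vision.camera("top"); v=overlay("top",im,-.299+.0545,.028)
cv2.imwrite("pics/ovtop.png",v[5*140:5*140+600,5*215:5*215+700])
im=vision.camera("scene"); v=overlay("scene",im,-.299+.0545,.028)
cv2.imwrite("pics/ovsc.png",v[5*135:5*135+600,5*285:5*285+700])
E
```

```text
(no output)
```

View pics/ovtop.png

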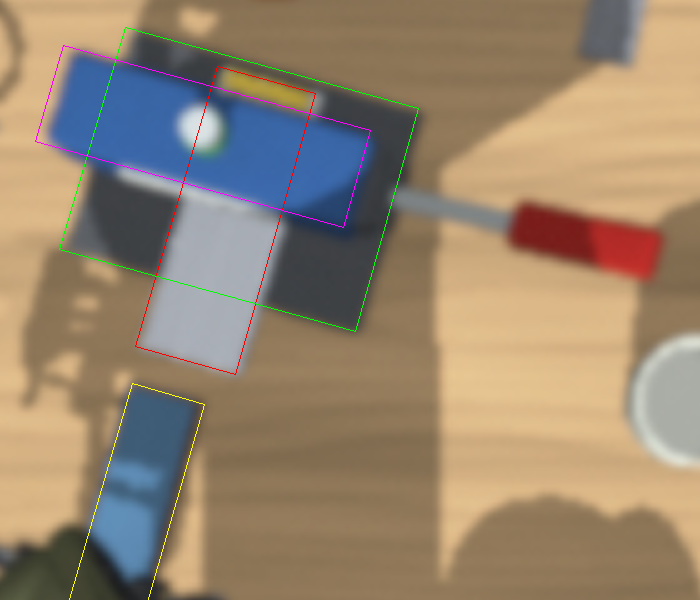

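View pics/ovsc.png

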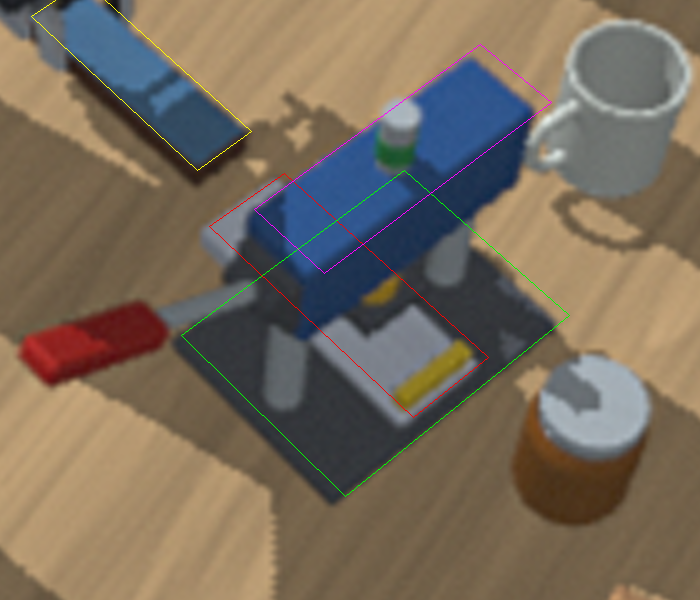

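Request:
{"api": "arm_command", "payload": {
  "plan": [1, 0.08, -0.022, 0, 0, 1, 0.16, -0.044, 0, 0, 1, 0.22, -0.06, 0, 0, 1, 0.251, -0.068, 0, 0, 1, 0.251, -0.068, -0.01, 0, 1, 0.251, -0.068, -0.018, 0, 1, 0.251, -0.068, -0.018, 0, 1, 0.251, -0.068, -0.018, 0, 1, 0.29, -0.079, -0.018, 0, 1, 0.33, -0.09, -0.018, 0, 1, 0.37, -0.101, -0.018, 0, 1, 0.41, -0.112, -0.018, 0, 1, 0.435, -0.118, -0.018, 0, 1, 0.456, -0.124, -0.018, 0, 1, 0.456, -0.124, -0.018, 0, 1, 0.456, -0.124, -0.018, 0]
}}

```text
time_s: 10.1
ee_pos: [0.5009, 0.2036, 0.2253]
eef_rot: [-3.141, -0.0, 2.875]
force: [-0.5, -0.0, -0.5]
grip_width: 0.0493
```

```bash
cat > st.py <<'E'
from ov import *
np.set_printoptions(precision=4,suppress=True)
def st():
    o=sensors.get_obs(); c,s=np.cos(q[2]),np.sin(q[2]); d=o["ee_pos"][:2]-q[:2]
    print(o["time_s"],o["ee_pos"],o["eef_rot"],o["grip_width"],"F",o["force"],"press s,y",c*d[0]+s*d[1],-s*d[0]+c*d[1])
    return c*d[0]+s*d[1]
E
python3 - <<'E'
from st import *
s=st()
im=vision.camera("top"); v=overlay("top",im,s+.0545,.022)
cv2.imwrite("pics/ovtop2.png",v[5*140:5*140+600,5*215:5*215+700])
im=vision.camera("scene"); v=overlay("scene",im,s+.0545,.022)
cv2.imwrite("pics/ovsc2.png",v[5*135:5*135+600,5*285:5*285+700])
E
```

```text
10.1 [0.5009 0.2036 0.2253] [-3.1414 -0.0005  2.8751] 0.0493046828973724 F [-0.5336 -0.0197 -0.4629] press s,y -0.11045585713132586 -0.00019889578257234128
```

View pics/ovtop2.png

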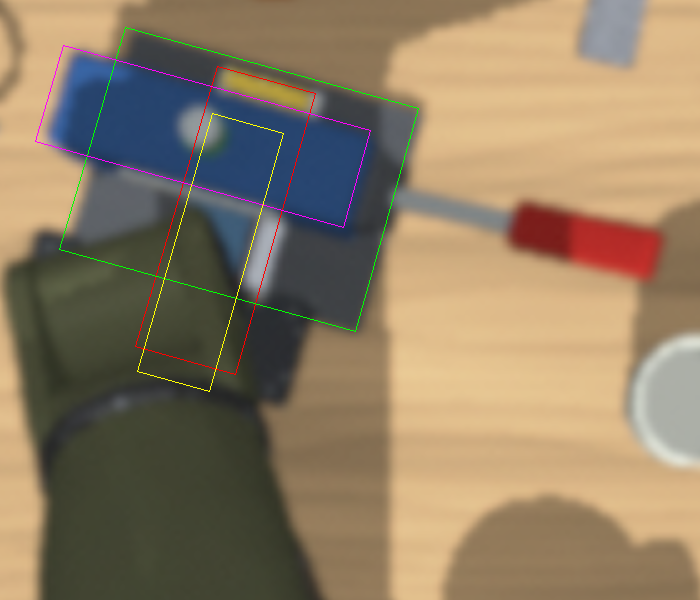

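View pics/ovsc2.png

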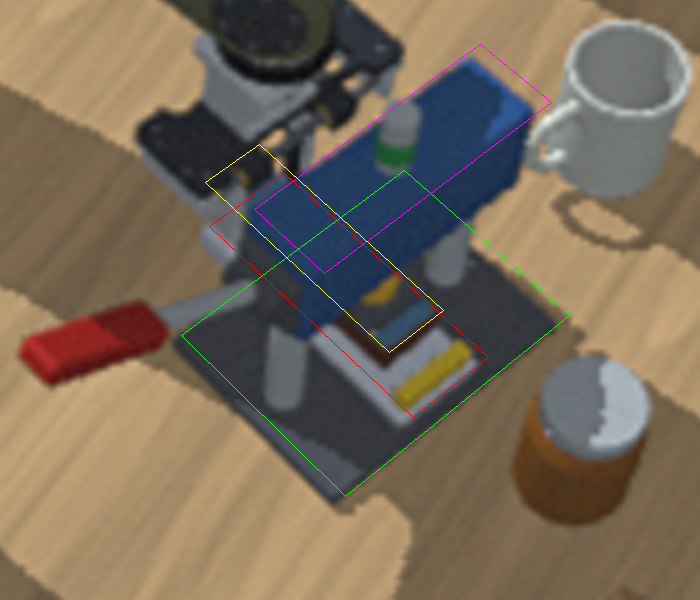

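Request:
{"api": "arm_command", "payload": {
  "plan": [1, 0, 0, -0.002, 0, 1, 0.02, -0.005, -0.002, 0, 1, 0.036, -0.01, -0.002, 0, 1, 0.043, -0.012, -0.002, 0, 1, 0.043, -0.012, -0.002, 0, 1, 0.045, -0.012, -0.002, 0, 1, 0.048, -0.013, -0.002, 0, 1, 0.05, -0.014, -0.002, 0, 1, 0.05, -0.014, -0.002, 0],
  "newtons": 15
}}

```text
time_s: 11.1
ee_pos: [0.5207, 0.1983, 0.2246]
eef_rot: [-3.141, -0.002, 2.875]
force: [-9.0, 3.5, 5.1]
grip_width: 0.0498
```

```bash
python3 - <<'E'
from st import *
s=st()
im=vision.camera("scene"); v=overlay("scene",im,s+.0545,.02)
cv2.imwrite("pics/ovsc3.png",cv2.resize(im[180:230,330:390],None,fx=10,fy=10,interpolation=cv2.INTER_CUBIC))
E
```

```text
11.1 [0.5207 0.1983 0.2246] [-3.1413 -0.0024  2.8752] 0.049826112491598816 F [-8.9582  3.4665  5.1462] press s,y -0.08992876289593726 -0.00014108764091600584
```

View pics/ovsc3.png

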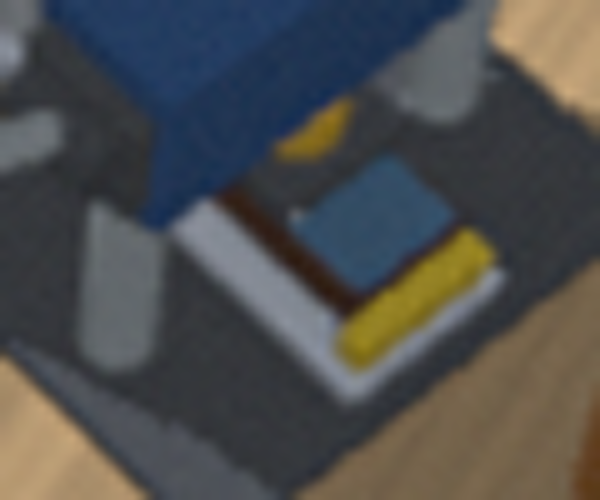

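Request:
{"api": "arm_command", "payload": {
  "plan": [1, 0.003, -0.001, 0, 0, 1, 0.004, -0.001, 0, 0, 1, 0.004, -0.001, 0, 0, -1, 0.004, -0.001, 0, 0, -1, 0.004, -0.001, 0, 0, -1, 0.004, -0.001, 0, 0, -1, 0.004, -0.001, 0, 0, -1, 0.004, -0.001, 0, 0, -1, 0.004, -0.001, 0, 0, -1, 0.004, -0.001, 0.02, 0, -1, 0.004, -0.001, 0.1, 0, -1, 0, 0, 0.2, 0, -1, -0.05, 0.012, 0.3, 0, -1, -0.15, 0.04, 0.4, 0, -1, -0.25, 0.066, 0.45, 0, -1, -0.25, 0.066, 0.45, 0, -1, -0.25, 0.066, 0.45, 0, -1, -0.25, 0.066, 0.45, 0]
}}

```text
time_s: 12.95
ee_pos: [0.4218, 0.2241, 0.4042]
eef_rot: [-3.141, -0.0, 2.875]
force: [0.0, -0.6, 0.1]
grip_width: 0.094
```

```bash
python3 - <<'E'
from st import *
s=st()
for c,(r0,c0) in {"top":(140,215),"scene":(135,285)}.items():
    im=vision.camera(c); v=overlay(c,im,-.035,.02)
    cv2.imwrite(f"pics/ov4{c}.png",v[5*r0:5*r0+600,5*c0:5*c0+700])
    cv2.imwrite(f"pics/r4{c}.png",cv2.resize(im[r0:r0+100,c0:c0+120],None,fx=6,fy=6,interpolation=cv2.INTER_CUBIC))
for n in ["lever_grip"]:
    o=[]
    for c in ("scene","top"):
        r=vision.pinpoint(n,c); print(c,r[:2]); o.append(ray(c,r[0]["at"]))
    print(tri(o)); print("pred",W([[0,-.226,.246]]))
E
```

```text
12.95 [0.4218 0.2241 0.4042] [-3.1411 -0.0004  2.8747] 0.09404569629728866 F [ 0.0304 -0.5605  0.0775] press s,y -0.19210259654966622 -0.0012441395421660742
scene [{'at': [202.7, 306.6], 'confidence': 0.76}]
top [{'at': [186.0, 331.0], 'confidence': 0.81}]
(array([ 0.5476, -0.0491,  0.2401]), [np.float64(0.00046494064865243575), np.float64(0.00046494064865227523)])
pred [[ 0.5481 -0.0433  0.246 ]]
```

View pics/r4top.png

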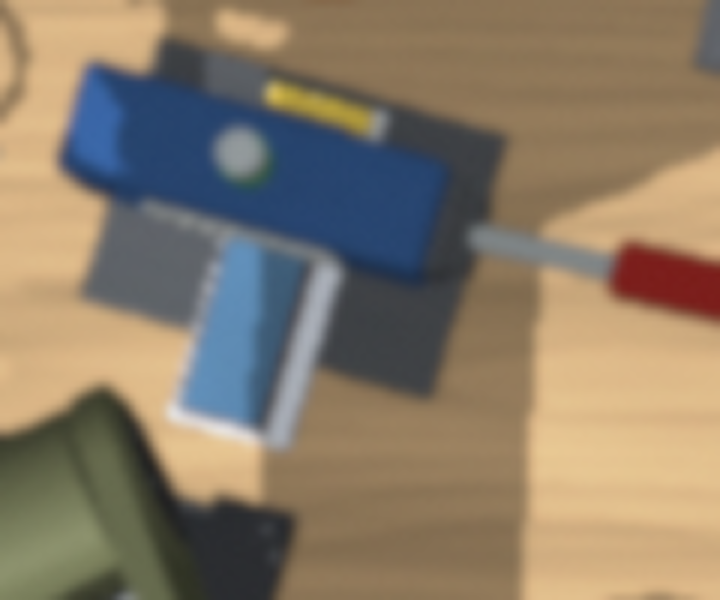

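View pics/r4scene.png

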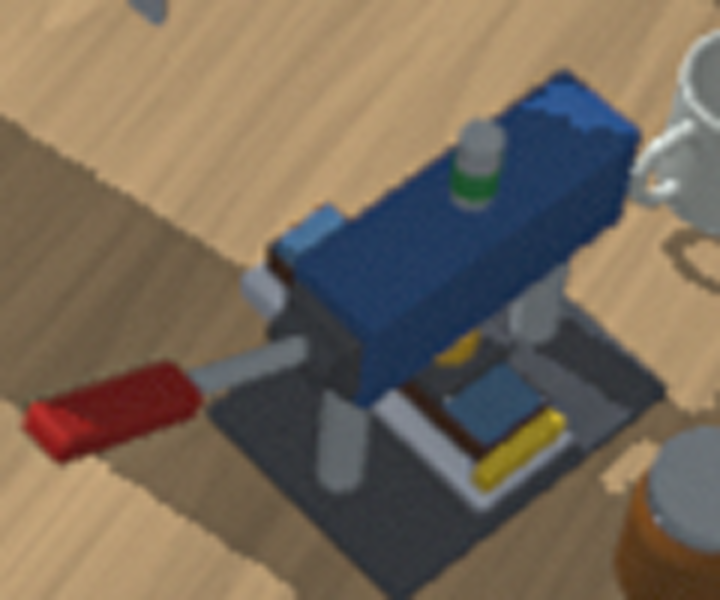

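View pics/ov4top.png

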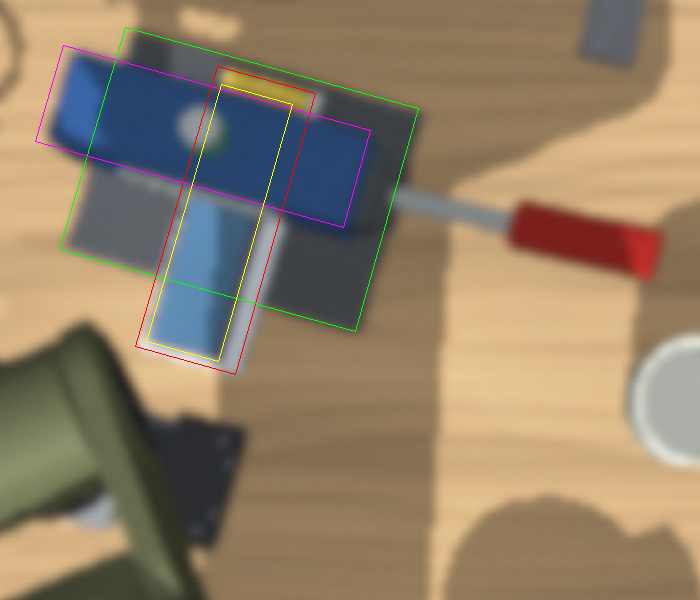

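Request:
{"api": "arm_command", "payload": {
  "plan": [1, 0, 0, 0.12, 0, 1, 0, -0.05, 0.237, 0, 1, 0.04, -0.16, 0.237, 0, 1, 0.1, -0.27, 0.237, 0, 1, 0.16, -0.38, 0.237, 0, 1, 0.22, -0.49, 0.237, 0, 1, 0.28, -0.6, 0.237, 0, 1, 0.308, -0.695, 0.237, 0, 1, 0.308, -0.695, 0.237, 0, 1, 0.308, -0.695, 0.237, 0, 1, 0.308, -0.695, 0.237, 0, 1, 0.308, -0.695, 0.237, 0, 1, 0.308, -0.695, 0.237, 0]
}}

```text
time_s: 14.45
ee_pos: [0.5443, -0.0528, 0.4997]
eef_rot: [3.142, 0.0, 2.876]
force: [-0.2, 0.7, -0.4]
grip_width: 0.0003
```

```bash
python3 - <<'E'
from st import *
s=st(); print(sensors.get_obs()["qpos"])
im=vision.camera("wrist"); cv2.imwrite("pics/wrist5.png",im)
im=vision.camera("scene"); cv2.imwrite("pics/sc5.png",cv2.resize(im[100:260,230:430],None,fx=3.5,fy=3.5,interpolation=cv2.INTER_CUBIC))
im=vision.camera("top"); cv2.imwrite("pics/top5.png",cv2.resize(im[100:300,200:450],None,fx=2.8,fy=2.8,interpolation=cv2.INTER_CUBIC))
E
```

```text
14.45 [ 0.5443 -0.0528  0.4997] [3.1415 0.0004 2.8763] 0.0002835268363184195 F [-0.2227  0.6594 -0.4214] press s,y -0.0011370873714665539 -0.23623788703296017
[-0.1637  0.2393  1.3791  0.      1.5227 -1.4692]
```

View pics/wrist5.png

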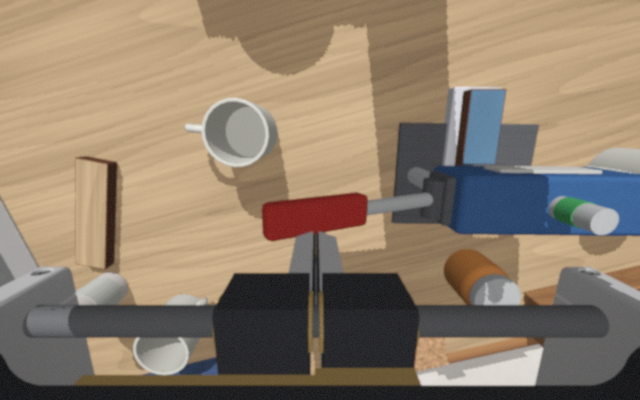

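View pics/sc5.png

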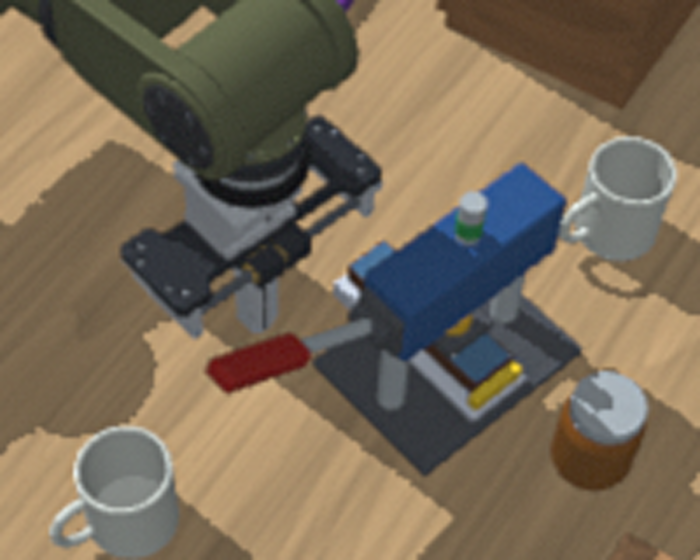

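View pics/top5.png

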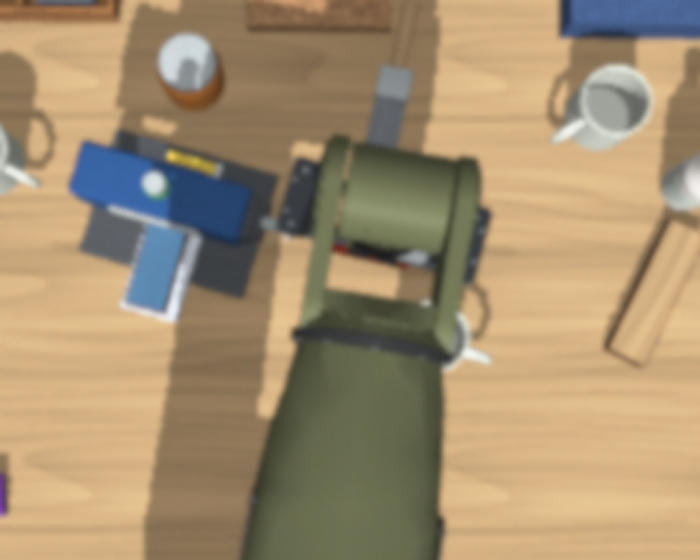

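```bash
python3 - <<'E'
from st import *
print("tip",proj("wrist",[.5443,-.0528,.3007]))
print("gripmid",proj("wrist",W([[0,-.226,.246],[0.015,-.226,.246],[-.015,-.226,.246]])))
d=np.array([95,189.]);a=.5
print("ends",proj("wrist",W([[0,-.105-k*np.cos(a)+.009*np.sin(a),.17+k*np.sin(a)+.009*np.cos(a)] for k in (.095,.142,.189)])))
im=vision.camera("wrist"); 
for c in ["wrist"]: print(vision.pinpoint("lever_grip",c)[:2])
E
```

```text
tip [[243.0313 314.6387]]
gripmid [[219.342  327.3833]
 [236.6483 327.2255]
 [201.4927 327.5461]]
ends [[211.7723 373.6213]
 [219.3327 328.2376]
 [228.3692 273.9926]]
[{'at': [216.7, 323.0], 'confidence': 0.73}]
```

Request:
{"api": "arm_command", "payload": {
  "plan": [1, -0.005, 0, -0.05, 0, 1, -0.005, 0, -0.09, 0, 1, -0.005, 0, -0.12, 0, 1, -0.005, 0, -0.15, 0, 1, -0.005, 0, -0.18, 0, 1, -0.005, 0, -0.22, 0, 1, -0.005, 0, -0.26, 0, 1, -0.005, 0, -0.3, 0, 1, -0.005, 0, -0.34, 0, 1, -0.005, 0, -0.36, 0, 1, -0.005, 0, -0.374, 0, 1, -0.005, 0, -0.374, 0, 1, -0.005, 0, -0.374, 0]
}}

```text
time_s: 16.0
ee_pos: [0.5427, -0.0536, 0.3505]
eef_rot: [3.141, 0.002, 2.875]
force: [0.4, 1.4, 9.2]
grip_width: 0.0003
```

```bash
cat > lev.py <<'E'
from st import *
import sys
s=st()
im=vision.camera("scene"); cv2.imwrite(f"pics/sc{sys.argv[1]}.png",cv2.resize(im[100:260,230:430],None,fx=3.5,fy=3.5,interpolation=cv2.INTER_CUBIC))
im=vision.camera("wrist"); cv2.imwrite(f"pics/wr{sys.argv[1]}.png",im)
E
python3 lev.py 6
```

```text
16.0 [ 0.5427 -0.0536  0.3505] [3.141  0.0018 2.8751] 0.0003362012550374859 F [0.3778 1.409  9.2103] press s,y -0.0025033441344891327 -0.23736116450977876
```

View pics/sc6.png

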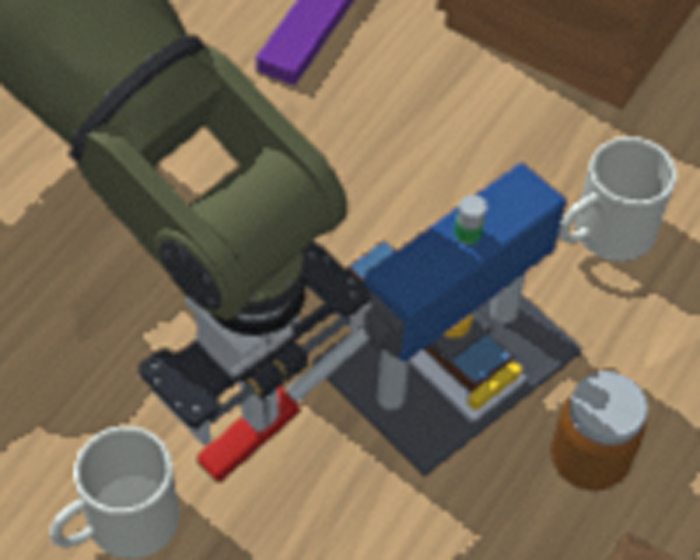

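View pics/wr6.png

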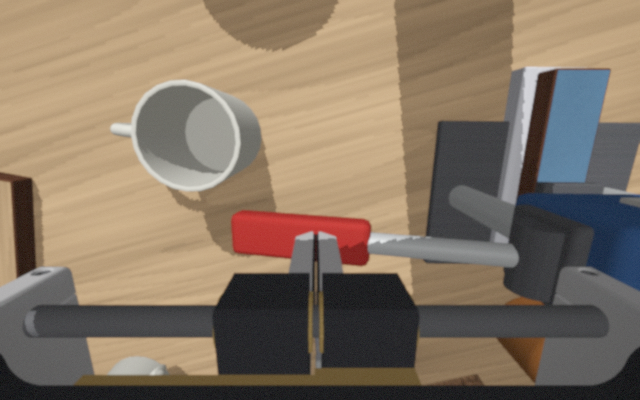

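Request:
{"api": "arm_command", "payload": {
  "plan": [1, 0, 0, -0.008, 0, 1, 0, 0, -0.016, 0, 1, 0, 0, -0.016, 0, 1, 0, 0, -0.016, 0]
}}

```text
time_s: 16.5
ee_pos: [0.5428, -0.0534, 0.3443]
eef_rot: [3.14, 0.002, 2.875]
force: [0.4, 3.2, 10.2]
grip_width: 0.0004
```

Request:
{"api": "arm_command", "payload": {
  "plan": [1, 0, 0, -0.004, 0, 1, 0, 0, -0.008, 0, 1, 0, 0, -0.008, 0, 1, 0, 0, -0.008, 0]
}}

```text
time_s: 16.9
ee_pos: [0.5428, -0.0533, 0.3413]
eef_rot: [3.14, 0.003, 2.875]
force: [-0.3, 4.1, 10.6]
grip_width: 0.0006
```

Request:
{"api": "arm_command", "payload": {
  "plan": [1, 0, 0, -0.005, 0, 1, 0, 0, -0.005, 0, 1, 0, 0, -0.005, 0]
}}

```text
time_s: 17.2
ee_pos: [0.5428, -0.0534, 0.3398]
eef_rot: [3.14, 0.003, 2.875]
force: [-0.7, 2.3, 15.2]
grip_width: 0.0004
```

```bash
python3 lev.py 7
```

```text
17.2 [ 0.5428 -0.0534  0.3398] [3.1403 0.0034 2.8752] 0.00044500889905400837 F [-0.7123  2.293  15.1587] press s,y -0.0024548891526713357 -0.23713620515009406
```

View pics/wr7.png

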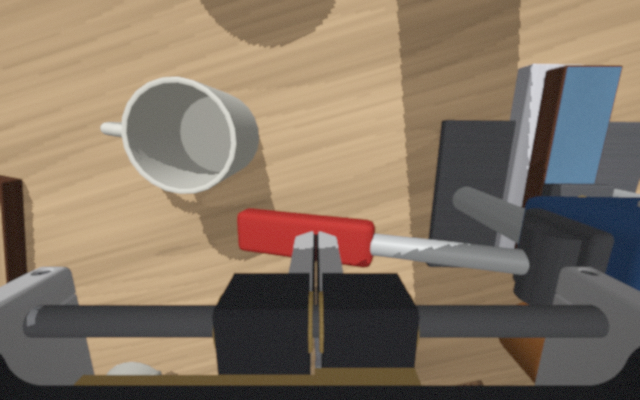

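Request:
{"api": "arm_command", "payload": {
  "plan": [1, 0, 0, 0.05, 0, 1, 0, 0, 0.12, 0, 1, 0, 0, 0.2, 0, 1, 0, 0, 0.28, 0, 1, 0, 0, 0.325, 0, 1, 0, 0, 0.325, 0, 1, 0, 0, 0.325, 0, 1, 0, 0, 0.325, 0]
}}

```text
time_s: 18.1
ee_pos: [0.5426, -0.0537, 0.4665]
eef_rot: [-3.141, -0.002, 2.875]
force: [-0.8, -0.1, -0.3]
grip_width: 0.0005
```

```bash
python3 lev.py 8
```

```text
18.1 [ 0.5426 -0.0537  0.4665] [-3.1414 -0.0023  2.875 ] 0.0004660382611391963 F [-0.7689 -0.0621 -0.329 ] press s,y -0.0025990986159304674 -0.23752627814636873
```

View pics/sc8.png

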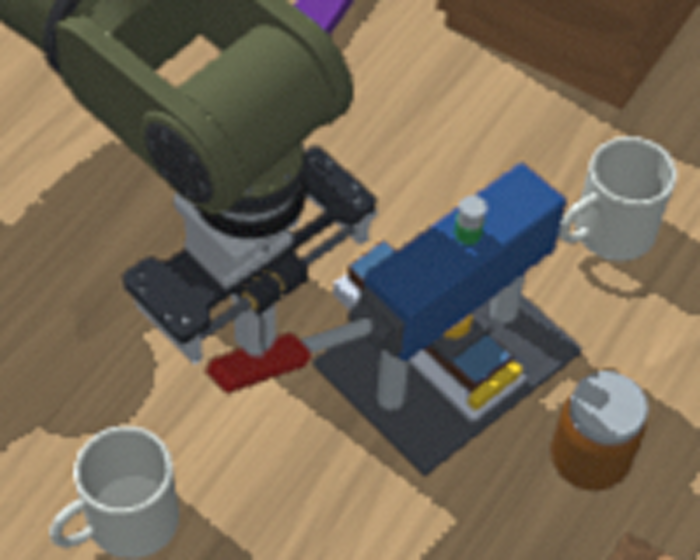

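View pics/wr8.png

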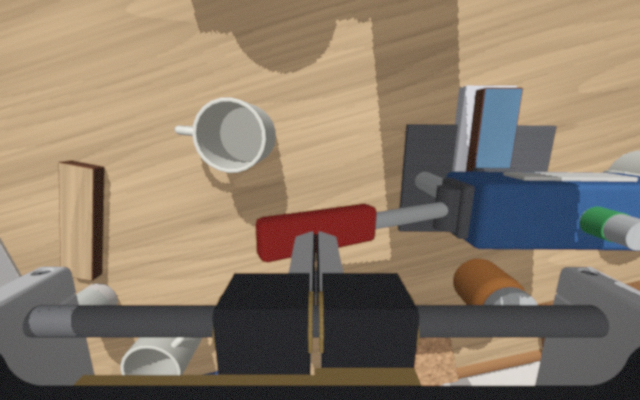

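Stroke 1 is done: the lever is back up with no force on the tool, and the green ram band has dropped slightly at scene crop (470,232). Stroke 2 next.

Request:
{"api": "arm_command", "payload": {
  "plan": [1, 0, 0, -0.03, 0, 1, 0, 0, -0.06, 0, 1, 0, 0, -0.1, 0, 1, 0, 0, -0.15, 0, 1, 0, 0, -0.2, 0, 1, 0, 0, -0.25, 0, 1, 0, 0, -0.29, 0, 1, 0, 0, -0.31, 0, 1, 0, 0, -0.325, 0, 1, 0, 0, -0.325, 0, 1, 0, 0, -0.325, 0]
}}

```text
time_s: 19.3
ee_pos: [0.5424, -0.0534, 0.3396]
eef_rot: [3.141, 0.002, 2.875]
force: [-6.4, 4.1, 25.0]
grip_width: 0.0005
```

Request:
{"api": "arm_command", "payload": {
  "plan": [1, 0, 0, 0.05, 0, 1, 0, 0, 0.12, 0, 1, 0, 0, 0.2, 0, 1, 0, 0, 0.28, 0, 1, 0, 0, 0.325, 0, 1, 0, 0, 0.325, 0, 1, 0, 0, 0.325, 0, 1, 0, 0, 0.325, 0]
}}

```text
time_s: 20.1
ee_pos: [0.5425, -0.0537, 0.4662]
eef_rot: [-3.141, -0.003, 2.875]
force: [-0.6, 0.3, 0.5]
grip_width: 0.0006
```

```bash
python3 lev.py 9; python3 -c "
import cv2,numpy as np
a=[cv2.imread(f'pics/sc{k}.png')[180:270,420:520] for k in (5,8,9)]
b=[cv2.imread(f'pics/sc{k}.png')[300:420,400:560] for k in (5,8,9)]
v=np.hstack([cv2.resize(x,(260,234)) for x in a]);w=np.hstack([cv2.resize(x,(260,195)) for x in b]);cv2.imwrite('pics/cmp9.png',np.vstack([v,w]))"
```

```text
20.1 [ 0.5425 -0.0537  0.4662] [-3.1413 -0.0027  2.875 ] 0.0005819287707807905 F [-0.6001  0.3071  0.4776] press s,y -0.002605962201865583 -0.23757048244736748
```

View pics/cmp9.png

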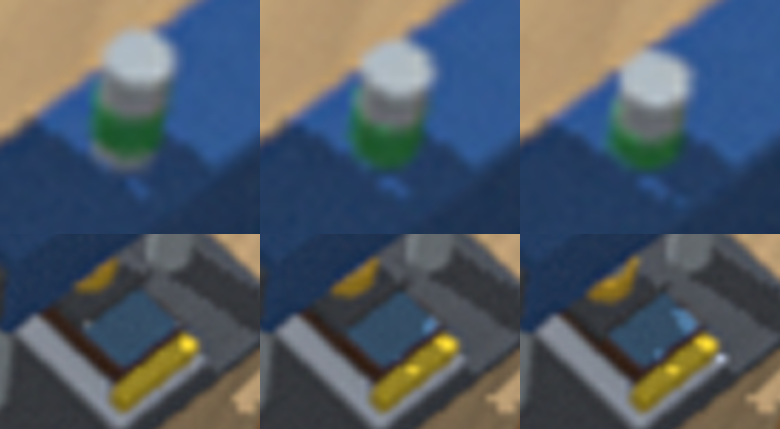

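Request:
{"api": "arm_command", "payload": {
  "plan": [1, 0, 0, -0.03, 0, 1, 0, 0, -0.06, 0, 1, 0, 0, -0.1, 0, 1, 0, 0, -0.15, 0, 1, 0, 0, -0.2, 0, 1, 0, 0, -0.25, 0, 1, 0, 0, -0.29, 0, 1, 0, 0, -0.31, 0, 1, 0, 0, -0.323, 0, 1, 0, 0, -0.323, 0, 1, 0, 0, -0.323, 0]
}}

```text
time_s: 21.3
ee_pos: [0.5424, -0.0534, 0.3397]
eef_rot: [3.141, 0.002, 2.875]
force: [-2.9, 3.6, 17.7]
grip_width: 0.0002
```

Request:
{"api": "arm_command", "payload": {
  "plan": [1, 0, 0, 0.05, 0, 1, 0, 0, 0.12, 0, 1, 0, 0, 0.2, 0, 1, 0, 0, 0.28, 0, 1, 0, 0, 0.325, 0, 1, 0, 0, 0.325, 0, 1, 0, 0, 0.325, 0, 1, 0, 0, 0.325, 0]
}}

```text
time_s: 22.1
ee_pos: [0.5426, -0.0537, 0.467]
eef_rot: [-3.141, -0.003, 2.875]
force: [-0.7, 0.3, 0.1]
grip_width: 0.0003
```

```bash
python3 lev.py 10; python3 -c "
import cv2,numpy as np
a=[cv2.imread(f'pics/sc{k}.png')[180:270,420:520] for k in (8,9,10)]
b=[cv2.imread(f'pics/sc{k}.png')[300:420,400:560] for k in (8,9,10)]
v=np.hstack([cv2.resize(x,(260,234)) for x in a]);w=np.hstack([cv2.resize(x,(260,195)) for x in b]);cv2.imwrite('pics/cmp10.png',np.vstack([v,w]))"
```

```text
22.1 [ 0.5426 -0.0537  0.467 ] [-3.1413 -0.0028  2.875 ] 0.0003380311902934411 F [-0.7326  0.346   0.0866] press s,y -0.0025910824971475815 -0.23756106940144678
```

View pics/cmp10.png

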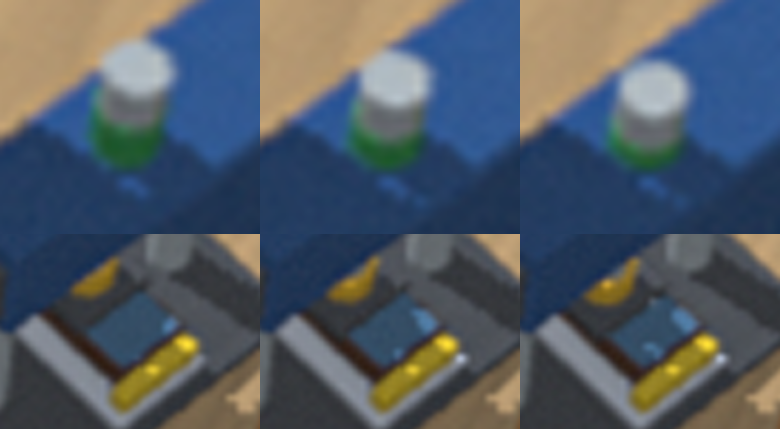

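Three strokes have registered: the ram cap drops by the same step each time. Now the fourth, after which the arm retreats.

Request:
{"api": "arm_command", "payload": {
  "plan": [1, 0, 0, -0.03, 0, 1, 0, 0, -0.06, 0, 1, 0, 0, -0.1, 0, 1, 0, 0, -0.15, 0, 1, 0, 0, -0.2, 0, 1, 0, 0, -0.25, 0, 1, 0, 0, -0.29, 0, 1, 0, 0, -0.31, 0, 1, 0, 0, -0.325, 0, 1, 0, 0, -0.325, 0, 1, 0, 0, -0.325, 0]
}}

```text
time_s: 23.3
ee_pos: [0.5425, -0.0533, 0.3398]
eef_rot: [3.141, 0.002, 2.875]
force: [-1.7, 3.8, 16.7]
grip_width: 0.0005
```

Request:
{"api": "arm_command", "payload": {
  "plan": [1, 0, 0, 0.05, 0, 1, 0, 0, 0.12, 0, 1, 0, 0, 0.2, 0, 1, 0, 0, 0.28, 0, 1, 0, 0, 0.35, 0, 1, 0, 0, 0.42, 0, 1, -0.1, 0, 0.42, 0, 1, -0.2, 0, 0.42, 0, 1, -0.3, 0, 0.42, 0, 1, -0.35, 0, 0.42, 0, 1, -0.35, 0, 0.42, 0, 1, -0.35, 0, 0.42, 0]
}}

```text
time_s: 24.5
ee_pos: [0.4026, -0.0537, 0.5065]
eef_rot: [3.142, -0.0, 2.875]
force: [-0.2, -0.3, -0.7]
grip_width: 0.0002
```

```bash
python3 lev.py 11; python3 -c "
import cv2,numpy as np
a=[cv2.imread(f'pics/sc{k}.png')[180:270,420:520] for k in (8,10,11)]
b=[cv2.imread(f'pics/sc{k}.png')[300:420,400:560] for k in (8,10,11)]
v=np.hstack([cv2.resize(x,(260,234)) for x in a]);w=np.hstack([cv2.resize(x,(260,195)) for x in b]);cv2.imwrite('pics/cmp11.png',np.vstack([v,w]))
from h import *
im=vision.camera('top');cv2.imwrite('pics/top11.png',cv2.resize(im[80:300,130:480],None,fx=2.2,fy=2.2,interpolation=cv2.INTER_CUBIC))"
```

```text
24.5 [ 0.4026 -0.0537  0.5065] [ 3.1416 -0.0001  2.8748] 0.00022955687819981024 F [-0.2042 -0.2899 -0.735 ] press s,y -0.1375855895339152 -0.2743454657877159
```

View pics/cmp11.png

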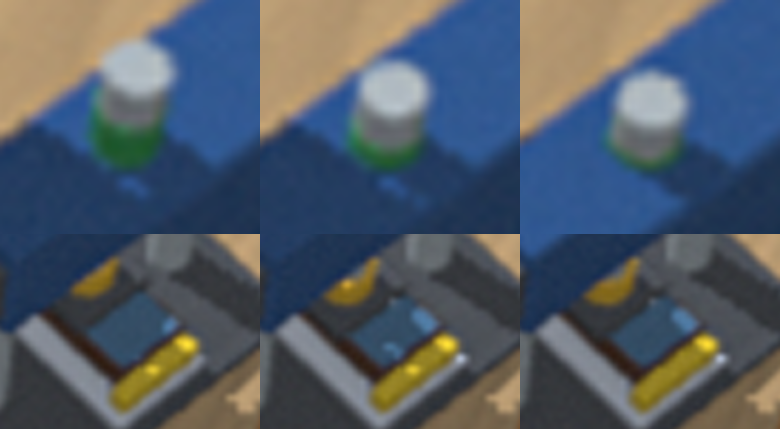

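View pics/sc11.png

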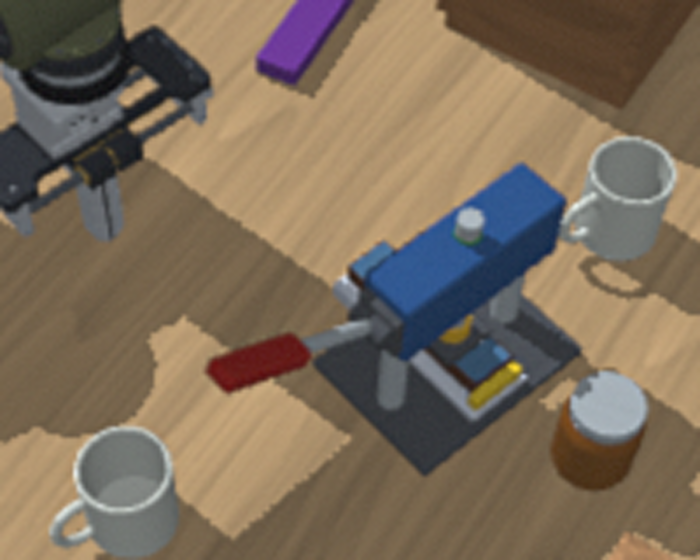

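View pics/top11.png

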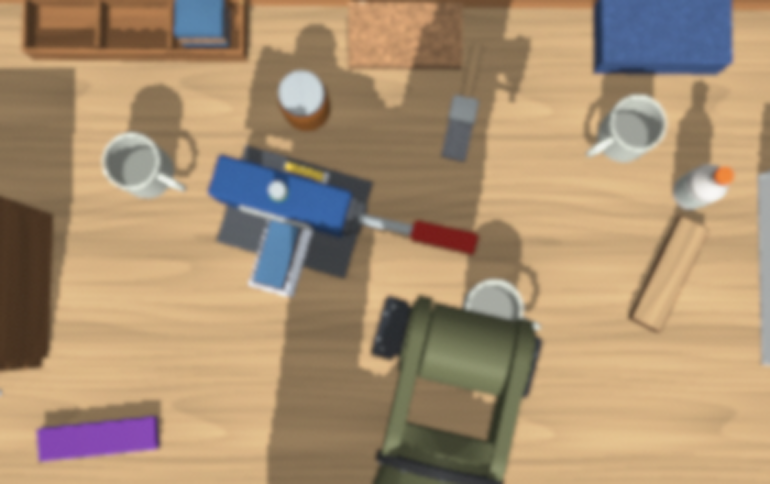

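View pics/wr11.png

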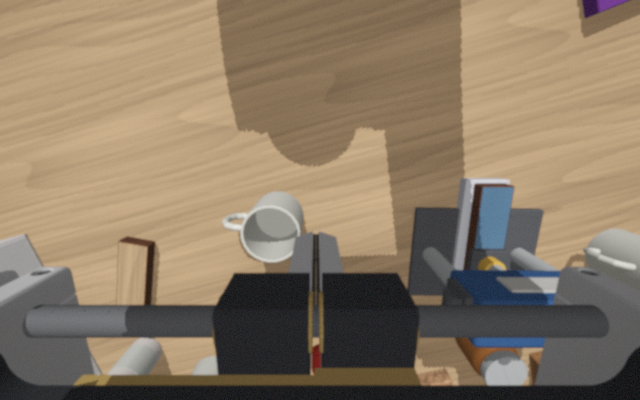

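```bash
python3 - <<'E'
from st import *
im=vision.camera("wrist"); v=overlay("wrist",im,-.035,.02)
cv2.imwrite("pics/ovw12.png",v[5*165:5*165+560,5*400:5*400+760])
print(vision.pinpoint("lever_grip","top")[:1])
E
```

```text
[{'at': [185.2, 330.6], 'confidence': 0.85}]
```

View pics/ovw12.png

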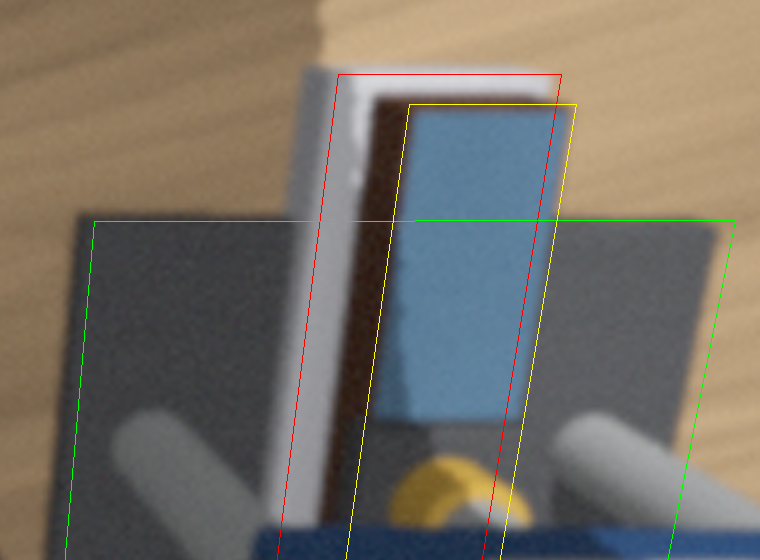

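```bash
python3 -c "
from station import job,sensors
print(sensors.get_obs()['time_s']); print(job.hand_in())"
```

```text
24.75
the job is handed in; nothing more can be done
None
```

The blue-tiled board is on the press bed, tile side up, against the yellow stop. I let go of it, then pumped the red lever four full strokes and left it up. I handed the job in at 24.75 s of the allowed 72 s; it reports no verdict.

- **Board placing:** I pushed the board in until the wrist read about 9 N back along the bed, and the picture showed its far end at the stop. Its edges run parallel to the bed's.
- **Centring:** My checks disagreed slightly. The top view put the board central to within about 1 mm, while the last wrist view suggested it sits 2–3 mm towards the press's +y side. Either way it is about 7 mm or more inside both bed edges.
- **Lever strokes:** Each stroke went down until the tool stopped at the lever's lower limit, with 15–25 N on the tool. The tool force was then back near zero each time I raised it.
- **Clamping:** In the pictures, the top of the ram dropped by the same step on every stroke. After the fourth, the green band had almost gone into the head and the foot was on the board. I judged the squeeze of the spring from these pictures, as it could not be measured directly.
- **Other objects:** The last pictures showed the lever up and the arm touching nothing. The plain board, mugs, glue, jar, brush and purple look-alike were never touched and looked unmoved.

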